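Show the failed bulb holder and its spare, then log it

TASK

For the bench camera's repair record, point from straight above at the black bulb holder fitted on the back of the instrument cluster and stay there for two seconds, fingertips a couple of centimetres over it; then point in the same way for two seconds at the black spare in the light blue tray. Then press the green button on the grey box all the way down to log the pair, let it spring back and draw clear. Do not point closely at any holder of another colour, do not touch the cluster, its holders, the tray or the spares, leave the red button alone and leave everything else where it is.

Things in the scene. Friction and masses are not known exactly. Their poses are not given: they have to be found in the camera images.
- cluster: car instrument cluster lying face down and fixed: white housing 150 x 360 mm with yellow-green circuit foil upwards. Origin under its middle at bench height; x across it, y along its length. The foil is 54 mm above the bench; the white round motor housing on it rises to 68 mm
- fitted_black: the one black bulb holder fitted on the cluster's foil; fixed; round base 29 mm across with a raised key, 16 mm tall; origin at the centre of its underside, z up, so its top is 16 mm above the origin
- fitted_tan_a: a tan bulb holder fitted on the foil, same shape and size as the black one; holders sit at least 60 mm apart, and which sits where varies
- fitted_tan_b: a tan bulb holder fitted on the foil, same shape and size as the black one; holders sit at least 60 mm apart, and which sits where varies
- fitted_tan_c: a tan bulb holder fitted on the foil, same shape and size as the black one; holders sit at least 60 mm apart, and which sits where varies
- fitted_tan_d: a tan bulb holder fitted on the foil, same shape and size as the black one; holders sit at least 60 mm apart, and which sits where varies
- fitted_white: a white bulb holder fitted on the foil, same shape and size as the black one; holders sit at least 60 mm apart, and which sits where varies
- spares_tray: light blue open tray, fixed, 75 x 190 mm, walls 26 mm high and 4 mm thick, floor about 4 mm thick, three cells side by side along its y; origin under its middle at bench height
- spare_black: loose black spare bulb holder standing in one cell of the light blue tray, 15 g; round base 29 mm across with a raised key, 16 mm tall; origin at the centre of its underside, z up, so its top is 16 mm above the origin
- spare_tan: loose tan spare bulb holder in another cell of the tray, same shape
- spare_white: loose white spare bulb holder in another cell of the tray, same shape
- green_button_top (a point): centre of the top face of the green push button (cap 28 mm across) on the grey fixed box (60 x 120 x 30 mm) at the robot's right; z up. It goes straight down 6 mm, taking about 5 N when fully down, and springs back
- green_button (a joint): travel of the green button, m: 0 out, 0.006 fully pressed
- red_button (a joint): travel of the red button on the same box, 56 mm from the green one on the box's right half (-y): 0 out, 0.006 pressed
- screwdriver: loose orange-handled screwdriver, 190 mm, lying on the bench between robot and cluster
- mug: loose blue mug, 80 mm across, 90 mm tall, origin under its centre, left of the cluster
- cleaner: loose amber bottle, 54 mm across, 140 mm tall, origin under its centre, left of the cluster
- gauge_motor: loose ivory gauge motor, disc 52 mm across, 16 mm thick with a shaft to 28 mm, beyond the cluster
- bezel: loose black ring 90 mm across, 12 mm thick, beyond the cluster
Mind the look-alikes: they are no part of the job. Leave any purple look-alike of the spare_black alone.

How it is judged:
On the way, in this order (a step that is already met when the one before it is completed fails the run):
1. points at the black fitted holder from close above and stays (horizontal distance between the grasp point and fitted_black below 0.022 m and z of the grasp point in the frame of fitted_black below 0.085 m), for 1.7 s.
2. then points at the black spare in the tray and stays (horizontal distance between the grasp point and spare_black below 0.022 m and z of the grasp point in the frame of spare_black below 0.085 m), for 1.7 s.
3. then presses the green button down (value of joint green_button above 0.0045 m), for 0.05 s.
At the end, for the whole second after the job is handed in: both buttons are out (under 1.5 mm of travel), the spares are within 8 mm and all other loose things within 15 mm of where they began. Pointing counts with the grasp point within 22 mm sideways of the holder's centre and less than 85 mm above its underside, for 1.7 s (value of joint each of green_button, red_button below 0.0015 m and distance of each of spare_black, spare_tan, spare_white from where it was at the start of the episode below 0.008 m and distance of each of screwdriver, mug, cleaner, gauge_motor, bezel from where it was at the start of the episode below 0.015 m); the robot touches nothing.
It fails at once if the cluster or a fitted holder is touched (contact force between any of cluster, fitted_black, fitted_tan_a, fitted_tan_b, fitted_tan_c, fitted_tan_d, fitted_white and the fingers above 0.4 N or contact force between any of cluster, fitted_black, fitted_tan_a, fitted_tan_b, fitted_tan_c, fitted_tan_d, fitted_white and the arm above 0.4 N).
It fails at once if a spare or the tray is touched, or a spare is shifted or lifted (contact force between any of spares_tray, spare_black, spare_tan, spare_white and the fingers above 0.4 N or contact force between any of spares_tray, spare_black, spare_tan, spare_white and the arm above 0.4 N or distance of any of spare_black, spare_tan, spare_white from where it was at the start of the episode above 0.008 m).
It fails at once if a holder of another colour is pointed at: the grasp point comes straight over it (within 13 mm sideways) and less than 75 mm above its underside ((horizontal distance between the grasp point and fitted_tan_a below 0.013 m and z of the grasp point in the frame of fitted_tan_a below 0.075 m) or (horizontal distance between the grasp point and fitted_tan_b below 0.013 m and z of the grasp point in the frame of fitted_tan_b below 0.075 m) or (horizontal distance between the grasp point and fitted_tan_c below 0.013 m and z of the grasp point in the frame of fitted_tan_c below 0.075 m) or (horizontal distance between the grasp point and fitted_tan_d below 0.013 m and z of the grasp point in the frame of fitted_tan_d below 0.075 m) or (horizontal distance between the grasp point and fitted_white below 0.013 m and z of the grasp point in the frame of fitted_white below 0.075 m) or (horizontal distance between the grasp point and spare_tan below 0.013 m and z of the grasp point in the frame of spare_tan below 0.075 m) or (horizontal distance between the grasp point and spare_white below 0.013 m and z of the grasp point in the frame of spare_white below 0.075 m)).
It fails at once if the red button is pressed (value of joint red_button above 0.002 m).
It fails at once if a bystander is disturbed (distance of any of screwdriver, mug, cleaner, gauge_motor, bezel from where it was at the start of the episode above 0.015 m).
It also fails if it takes over 54 s, if anything falls off the work surface, if the arm or the gripper's body presses on something with over 40 N, if the wrist force passes 120 N, or if a joint passes its speed limit or range.

ROBOT

A 6-joint arm with a two-finger parallel gripper is mounted at the origin on the work surface. World frame = base frame: x ahead of the robot, y to its left, z up, the work surface at z = 0. Lengths are in m, angles in rad, forces in N, time in s.
With the tool pointing down it reaches from about 0.35 to 0.85 m from the base axis. Payload 8.1 kg.
Tool frame: the origin (TCP) lies midway between the tips of the shut fingers; the grasp point (between the pads) lies robot.grip_depth behind it (robot.grip_depth is the distance from the TCP to the grasp point, in m); z points along the fingers, y is the line along which they close (so a half turn about z gives the same grasp; the last joint's range is limited). The gripper opens to 93 mm and grips with 3 to 60 N. Pads are 15 mm wide; open, the fingers measure 128 mm over their backs; the gripper's body (75 mm by 188 mm) begins 65 mm behind the grasp point.
Start: joints at [1.209, 0.13, 1.488, -0, 1.523, -0.085], TCP at [0.164, 0.577, 0.219] pointing down, gripper open.
Joint ranges: [-2.96, 2.96], [-0.89, 2.26], [0.02, 2.5], [-1.34, 4.48], [0, 2.73], [-2.66, 2.66]. Speed limits (rad/s): [2.39, 2.39, 2.79, 3.14, 3.14, 3.14].

INTERFACE

Orientations are given as a rotation vector (axis times angle).
In Python, from plant import robot gives the robot as it stands.
- The arm moves only by the tool carry_out, never from a script. Its argument "rows" is a list of rows, each a list of 6 numbers: the shift along the tool's x, y, z in m, then the turn, a rotation vector about the tool's x, y, z in degrees. A call has 1 to 12 rows; each row is the pose to reach, as a shift and turn from the pose commanded when the call began, along the tool's axes at that moment; what a row does not reach only later rows make up. A row lasts 1/8 s, in which the tool goes at most 62.5 mm and 10.7 degrees, less where a joint would pass 70% of its speed; a pose out of reach is approached as far as the arm can. A call with a gripper value outside its range is refused whole. "jaw" is the closure in counts, from 0 (fully open) to 255 (shut), set as the call begins (left out, the last holds). The fingers move at their own pace and stop on an object; "force" is the grip in N (left out, the last holds). Time passes only in rows, so rows that repeat a pose let the fingers close. It gives the time, the measured TCP pose, the force, the opening and the grip force at its end, in the units of the state.
- robot.read_state(): the state, without advancing time (a new reading comes with each control period).
- robot.read_camera(name): name is "scene" or "top" or "wrist"; returns the picture (384x512x3 uint8, red, green, blue); there is no depth.
- robot.camera_model(name): a dict with "fx", "fy", "cx", "cy" (pixels), "R" (3x3) and "t" (3): a world point X has camera coordinates R X + t; the wrist camera has in their place "mount" (4x4, takes a point from camera to tool coordinates, whose origin is the TCP and whose axes are the flange's). Camera axes: x right, y down, z forward; pixel columns grow to the right and rows downward; lengths in m; the calibration is good to about 2 mm. The wrist camera is an equidistant fisheye: a pixel r from the principal point sees the ray r / f radians off the axis. A picture is of the moment at which its call begins: read the wrist's pose just before it. camera_model takes no time and is no camera call.
- robot.close_job(): hands the job in; it is judged then, once.
Trained networks look in the newest picture that a camera, given by its name, has taken for a name from the list of things; names that differ only in an ending like _2 or _b are one class to them, and where a whole thing is asked for, a point or a joint stands for the part that bears it (a point fixed in the world has none). Each returns a list of dicts, best first, with "conf" (0 to 1); they miss things now and then, are a little off and sometimes report something else, mostly with a low value. They report only what shows in the picture. A call takes as long as a camera call. They do not tell look-alikes from the thing itself.
- robot.outline_of(camera, target): "pixels" (384x512 bool, what is visible of it) and "pixel" ([column, row] in pixels, amid what is visible of it).
The state is a dict: "t": time; "q": joint angles; "dq": joint speeds; "joint_torque": joint torques, N m; "tool_pos": TCP position; "orientation": TCP orientation; "force": force on the tool from outside, world axes, zero at the start; "wrist_torque": the same for the moment, N m; "opening": finger opening in m; "gripper_force": force on a finger pad.
Only numpy, scipy, OpenCV 4.12 (cv2) and the standard library are available. Lean on these libraries where they do the work, as an engineer would, in place of code of your own. Each camera call takes 0.05 s, during which the arm holds its last target. There are 200 camera calls.

## Working session

There is one attempt and no reset: what is moved stays moved. The work goes in short steps, Python scripts to look and compute and a tool call to move; the robot and the scene stay as the last step left them, time stands still between calls to the robot, and variables do not carry over. Pictures are saved under pics/ and viewed, at most 10 in all, crops included, and the job is handed in when it is done.

Besides the shell and the picture viewer there is one more tool, called after "Emit:" by a JSON object that holds its "method" and its "body", one argument or row to a line. carry_out: Moves the arm, as the interface text tells. Its arguments: {"type":"object","properties":{"rows":{"type":"array"},"jaw":{"type":"number"},"force":{"type":"number"}},"required":["rows"]}

```bash
mkdir -p pics
cat > h.py <<'E'
import numpy as np, cv2
from scipy.spatial.transform import Rotation as Ro
from plant import robot
def back(cam,px,z):
    m=robot.camera_model(cam);R=np.array(m["R"]);t=np.array(m["t"])
    d=R.T@np.array([(px[0]-m["cx"])/m["fx"],(px[1]-m["cy"])/m["fy"],1]);c=-R.T@t
    return c+d*(z-c[2])/d[2]
E
python3 - <<'E'
from h import *
print(robot.grip_depth); s=robot.read_state(); print(s["t"],s["tool_pos"],s["orientation"],s["opening"])
zs=dict(fitted_black=.066,fitted_tan_a=.066,fitted_white=.066,spare_black=.016,spare_tan=.016,green_button_top=.036,spares_tray=.013,mug=.045,cleaner=.07,screwdriver=.015)
for c in ("top","scene"):
    im=robot.read_camera(c); cv2.imwrite(f"pics/{c}0.png",cv2.resize(im[:,:,::-1],(800,600)))
    for n,z in zs.items():
        for r in robot.outline_of(c,n)[:6]:
            print(c,n,round(r["conf"],2),np.round(r["pixel"]),np.round(back(c,r["pixel"],z),3), int(np.sum(r["pixels"])))
E
```

```text
0.0188
0.0 [0.16372205 0.57663658 0.21757051] [-4.33263640e-01 -3.11114318e+00  2.86547777e-03] 0.09299930774719006
top fitted_black 0.57 [237. 191.] [0.557 0.068 0.066] 44
top fitted_tan_a 0.56 [188. 211.] [0.494 0.231 0.066] 60
top fitted_tan_a 0.51 [253. 203.] [0.515 0.015 0.066] 34
top fitted_tan_a 0.51 [188. 185.] [0.581 0.23  0.066] 57
top fitted_tan_a 0.51 [219. 179.] [0.597 0.127 0.066] 46
top fitted_white 0.32 [329. 191.] [ 0.553 -0.238  0.066] 64
top spare_black 0.49 [370. 206.] [ 0.504 -0.389  0.016] 47
top spare_black 0.46 [342. 188.] [ 0.572 -0.294  0.016] 46
top spare_black 0.46 [370. 182.] [ 0.59  -0.393  0.016] 49
top spare_black 0.44 [347. 158.] [ 0.677 -0.32   0.016] 50
top spare_black 0.24 [185. 211.] [0.5   0.247 0.016] 71
top spare_black 0.19 [320. 232.] [ 0.419 -0.211  0.016] 57
top spare_tan 0.42 [312. 191.] [ 0.56  -0.189  0.016] 33
top green_button_top 0.62 [322. 229.] [ 0.426 -0.214  0.036] 52
top spares_tray 0.57 [330. 186.] [ 0.578 -0.255  0.013] 1048
top mug 0.98 [124. 229.] [0.44  0.442 0.045] 748
top cleaner 0.78 [122. 180.] [0.6  0.45 0.07] 333
top cle
[... 366 characters left out ...]
 [102. 308.] [ 0.602 -0.408  0.016] 150
scene spare_black 0.57 [143. 281.] [ 0.589 -0.315  0.016] 115
scene spare_black 0.44 [158. 310.] [ 0.679 -0.326  0.016] 147
scene spare_tan 0.59 [190. 250.] [ 0.573 -0.188  0.016] 95
scene green_button_top 0.54 [152. 212.] [ 0.409 -0.199  0.036] 70
scene green_button_top 0.45 [264. 205.] [0.571 0.04  0.036] 62
scene green_button_top 0.35 [319. 174.] [0.559 0.26  0.036] 73
scene spares_tray 0.94 [163. 262.] [ 0.564 -0.256  0.013] 2419
scene mug 0.73 [330. 140.] [0.444 0.436 0.045] 704
scene cleaner 0.66 [374. 150.] [0.604 0.453 0.07 ] 676
scene screwdriver 0.69 [264. 171.] [0.414 0.173 0.015] 156
scene screwdriver 0.28 [319. 176.] [0.545 0.28  0.015] 66
```

Run:
```python
import cv2
a=cv2.imread("pics/top0.png")
# crop top: px cols170-390 rows140-250
s=800/512
c=a[int(130*s):int(260*s),int(165*s):int(390*s)]
cv2.imwrite("pics/topc.png",cv2.resize(c,(800,462),interpolation=cv2.INTER_CUBIC))
```

```text
(no output)
```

View pics/topc.png

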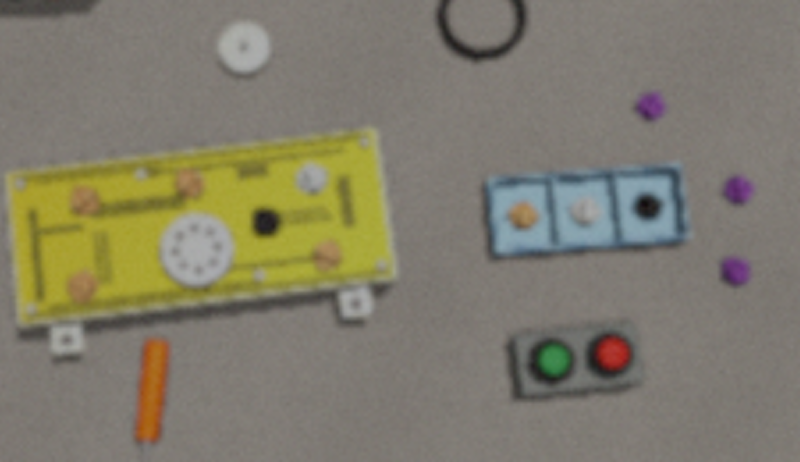

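View pics/scene0.png

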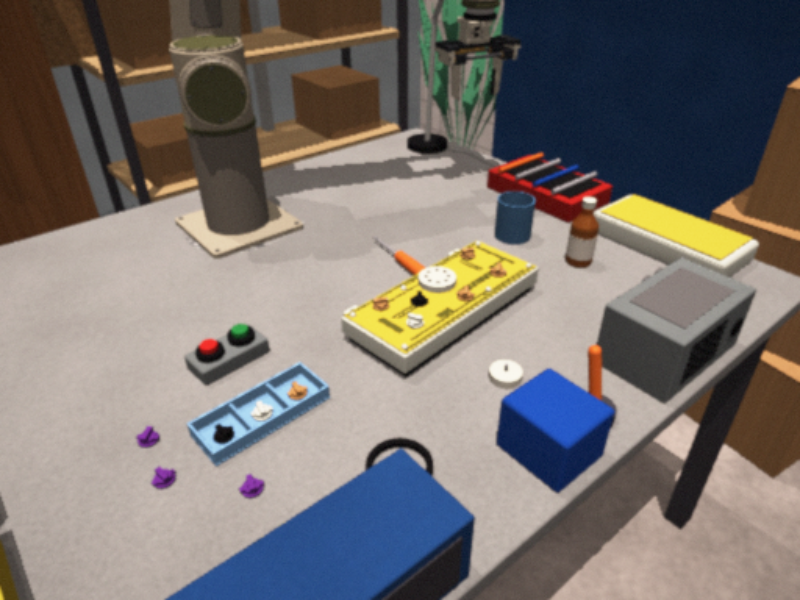

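The top crop shows the black fitted holder at crop (265,222), which is about pixel (239,192). The black spare is in the right tray cell at (647,207), about pixel (347,188), and the green button is at (552,360), about pixel (320,231). Three purple look-alikes lie outside the tray. The scene view agrees. Next I'll refine these by colour.

```bash
cat >> h.py <<'E'
def blob(im,p,kind,r=7):
    x,y=map(int,np.round(p)); w=im[y-r:y+r+1,x-r:x+r+1].astype(float)
    v=w.max(2) if kind=="dark" else -(w[...,1]-np.maximum(w[...,0],w[...,2]))
    wt=np.clip((np.median(v)+v.min())/2-v,0,None); g=np.mgrid[-r:r+1,-r:r+1]
    return np.array([x+(g[1]*wt).sum()/wt.sum(), y+(g[0]*wt).sum()/wt.sum()]), int((wt>0).sum())
E
python3 - <<'E'
from h import *
for c,L in (("top",[("fb",(239.5,192),"dark",.062),("sp",(347,188),"dark",.012),("gb",(320,231),"g",.036)]),("scene",[("fb",(268,191),"dark",.062),("sp",(142.5,277),"dark",.012),("gb",(154,213),"g",.036)])):
    im=robot.read_camera(c)
    for n,p,k,z in L:
        b,a=blob(im,p,k); print(c,n,np.round(b,1),a,np.round(back(c,b,z),4))
s=robot.read_state(); R=Ro.from_rotvec(s["orientation"]).as_matrix(); print(np.round(R,3), s["tool_pos"])
E
```

```text
top fb [238.9 192.1] 45 [0.5539 0.0622 0.062 ]
top sp [346.4 187.6] 38 [ 0.5723 -0.3116  0.012 ]
top gb [320.1 230.6] 60 [ 0.4226 -0.2069  0.036 ]
scene fb [267.9 192. ] 62 [0.5591 0.0621 0.062 ]
scene sp [142.9 277.8] 89 [ 0.5773 -0.3102  0.012 ]
scene gb [152.9 210.2] 57 [ 0.4023 -0.1944  0.036 ]
[[-0.962  0.273 -0.   ]
 [ 0.273  0.962 -0.   ]
 [ 0.    -0.    -1.   ]] [0.16393031 0.57717297 0.21862661]
```

Emit:
{"method": "carry_out", "body": {
  "rows": [
    [-0.03, -0.022, 0, 0, 0, 0],
    [-0.08, -0.06, 0, 0, 0, 0],
    [-0.13, -0.097, 0, 0, 0, 0],
    [-0.18, -0.135, 0, 0, 0, 0],
    [-0.23, -0.172, 0, 0, 0, 0],
    [-0.28, -0.21, 0, 0, 0, 0],
    [-0.33, -0.247, 0, 0, 0, 0],
    [-0.38, -0.285, 0, 0, 0, 0],
    [-0.43, -0.322, 0, 0, 0, 0],
    [-0.48, -0.36, 0, 0, 0, 0],
    [-0.51, -0.382, 0, 0, 0, 0],
    [-0.518, -0.388, 0, 0, 0, 0]
  ],
  "jaw": 255,
  "force": 10
}}

```text
t: 2.7
tool_pos: [0.5571, 0.0603, 0.2184]
orientation: [-0.438, -3.111, 0.0]
force: [0.1, 0.6, 0.5]
opening: 0.0003
gripper_force: 0.0
```

```bash
cat >> h.py <<'E'
def wrist(p,z,s):
    m=robot.camera_model("wrist"); M=np.array(m["mount"]); R=Ro.from_rotvec(s["orientation"]).as_matrix()
    u=(np.array(p)-[m["cx"],m["cy"]])/[m["fx"],m["fy"]]; th=np.hypot(*u)
    d=R@M[:3,:3]@np.r_[np.sin(th)*u/th,np.cos(th)]; c=R@M[:3,3]+s["tool_pos"]
    return c+d*(z-c[2])/d[2]
E
python3 - <<'E'
from h import *
s=robot.read_state(); print(s["t"],s["tool_pos"],s["orientation"],s["opening"])
im=robot.read_camera("wrist"); cv2.imwrite("pics/w1.png",im[:,:,::-1])
for n,z in (("fitted_black",.062),("fitted_tan_a",.062),("green_button_top",.036),("spare_black",.012)):
    for r in robot.outline_of("wrist",n): print(n,round(r["conf"],2),np.round(r["pixel"]),np.round(wrist(r["pixel"],z,s),3))
E
```

```text
2.7 [0.55707126 0.0603375  0.21840686] [-4.37829758e-01 -3.11071580e+00  4.31689323e-04] 0.0003473215462754726
fitted_black 0.66 [496. 138.] [0.586 0.401 0.062]
fitted_black 0.59 [259. 179.] [0.556 0.065 0.062]
fitted_tan_a 0.95 [202. 166.] [0.524 0.009 0.062]
fitted_tan_a 0.95 [399. 160.] [0.578 0.233 0.062]
fitted_tan_a 0.72 [326. 195.] [0.595 0.135 0.062]
fitted_tan_a 0.6 [387.  95.] [0.5   0.233 0.062]
green_button_top 0.7 [ 43. 142.] [ 0.422 -0.213  0.036]
green_button_top 0.64 [401. 160.] [0.586 0.247 0.036]
spare_black 0.63 [ 51. 240.] [ 0.568 -0.297  0.012]
spare_black 0.59 [ 10. 219.] [ 0.509 -0.377  0.012]
```

View pics/w1.png

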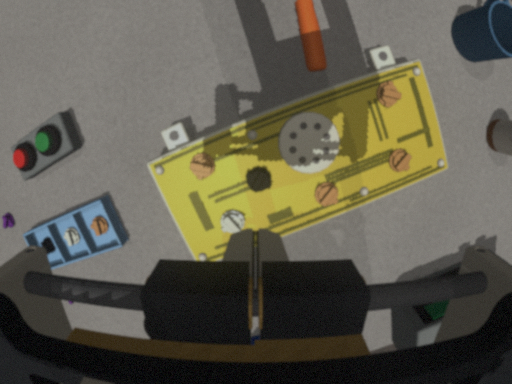

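The wrist view shows the black holder at (259,179), which gives (0.556, 0.065). That agrees with the fixed cameras, so I'll descend.

Emit:
{"method": "carry_out", "body": {
  "rows": [
    [0, 0.003, 0.02, 0, 0, 0],
    [0, 0.003, 0.05, 0, 0, 0],
    [0, 0.003, 0.08, 0, 0, 0],
    [0, 0.003, 0.105, 0, 0, 0],
    [0, 0.003, 0.117, 0, 0, 0],
    [0, 0.003, 0.121, 0, 0, 0],
    [0, 0.003, 0.121, 0, 0, 0],
    [0, 0.003, 0.121, 0, 0, 0],
    [0, 0.003, 0.121, 0, 0, 0],
    [0, 0.003, 0.121, 0, 0, 0],
    [0, 0.003, 0.121, 0, 0, 0],
    [0, 0.003, 0.121, 0, 0, 0]
  ]
}}

```text
t: 4.45
tool_pos: [0.557, 0.0652, 0.0976]
orientation: [-0.434, -3.112, -0.0]
force: [-0.1, -0.2, 0.1]
opening: 0.0004
gripper_force: 0.0
```

Run:
```python
from h import *
im=robot.read_camera("scene"); c=im[140:260,180:340]; cv2.imwrite("pics/s1.png",cv2.resize(c[:,:,::-1],(800,600)))
```

```text
(no output)
```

View pics/s1.png

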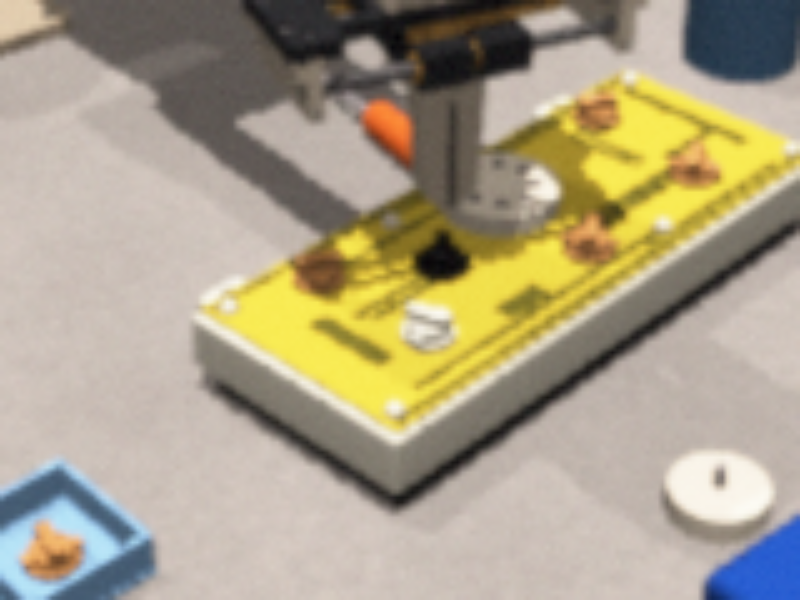

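The shut fingertips hang just above the black holder, at about (450,205) against the holder at (443,258), and touch nothing. I'll hold for 1.5 s more.

Emit:
{"method": "carry_out", "body": {
  "rows": [
    [0, 0, 0, 0, 0, 0],
    [0, 0, 0, 0, 0, 0],
    [0, 0, 0, 0, 0, 0],
    [0, 0, 0, 0, 0, 0],
    [0, 0, 0, 0, 0, 0],
    [0, 0, 0, 0, 0, 0],
    [0, 0, 0, 0, 0, 0],
    [0, 0, 0, 0, 0, 0],
    [0, 0, 0, 0, 0, 0],
    [0, 0, 0, 0, 0, 0],
    [0, 0, 0, 0, 0, 0],
    [0, 0, 0, 0, 0, 0]
  ]
}}

```text
t: 6.0
tool_pos: [0.557, 0.0653, 0.0977]
orientation: [0.433, 3.112, -0.0]
force: [-0.2, -0.3, 0.2]
opening: 0.0005
gripper_force: 0.0
```

Emit:
{"method": "carry_out", "body": {
  "rows": [
    [0, 0, -0.03, 0, 0, 0],
    [0, 0, -0.07, 0, 0, 0],
    [0, 0, -0.1, 0, 0, 0],
    [-0.01, -0.03, -0.1, 0, 0, 0],
    [-0.025, -0.075, -0.1, 0, 0, 0],
    [-0.042, -0.125, -0.1, 0, 0, 0],
    [-0.058, -0.175, -0.1, 0, 0, 0],
    [-0.075, -0.225, -0.1, 0, 0, 0],
    [-0.092, -0.275, -0.1, 0, 0, 0],
    [-0.108, -0.325, -0.1, 0, 0, 0],
    [-0.117, -0.35, -0.1, 0, 0, 0],
    [-0.118, -0.355, -0.1, 0, 0, 0]
  ]
}}

```text
t: 7.5
tool_pos: [0.573, -0.3101, 0.1972]
orientation: [-0.437, -3.111, -0.0]
force: [-0.7, 0.1, 0.0]
opening: 0.0005
gripper_force: 0.0
```

Run:
```python
from h import *
s=robot.read_state(); print(s["t"],s["tool_pos"],s["orientation"])
im=robot.read_camera("wrist"); cv2.imwrite("pics/w2.png",im[:,:,::-1])
for n,z in (("spare_black",.012),("spare_white",.012),("spare_tan",.012),("green_button_top",.036)):
    for r in robot.outline_of("wrist",n): print(n,round(r["conf"],2),np.round(r["pixel"]),np.round(wrist(r["pixel"],z,s),3))
```

```text
7.5 [ 0.57304616 -0.31014103  0.19718083] [-4.36952158e-01 -3.11054319e+00 -2.01453865e-04]
spare_black 0.95 [256. 175.] [ 0.572 -0.309  0.012]
spare_black 0.64 [178. 143.] [ 0.508 -0.389  0.012]
spare_black 0.6 [192. 206.] [ 0.588 -0.398  0.012]
spare_white 0.62 [303. 159.] [ 0.568 -0.249  0.012]
spare_white 0.35 [485.  85.] [0.528 0.05  0.012]
spare_tan 0.89 [346. 147.] [ 0.568 -0.193  0.012]
green_button_top 0.8 [314.  26.] [ 0.421 -0.199  0.036]
```

View pics/w2.png

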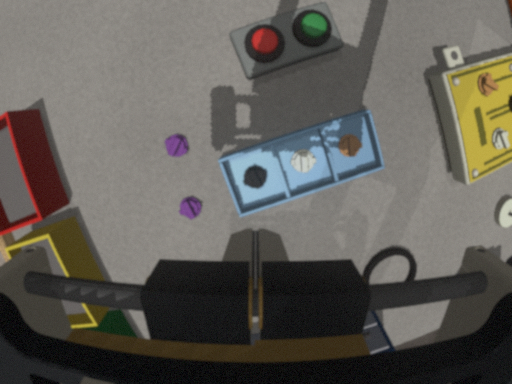

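The black spare is in the left tray cell of this view, at (256,175), which gives (0.572, -0.309). That is right under the tool, so I'll go down to TCP z of about 0.046 and hold.

Emit:
{"method": "carry_out", "body": {
  "rows": [
    [0, 0, 0.03, 0, 0, 0],
    [0, 0, 0.07, 0, 0, 0],
    [0, 0, 0.11, 0, 0, 0],
    [0, 0, 0.14, 0, 0, 0],
    [0, 0, 0.15, 0, 0, 0],
    [0, 0, 0.15, 0, 0, 0],
    [0, 0, 0.15, 0, 0, 0],
    [0, 0, 0.15, 0, 0, 0],
    [0, 0, 0.15, 0, 0, 0],
    [0, 0, 0.15, 0, 0, 0],
    [0, 0, 0.15, 0, 0, 0],
    [0, 0, 0.15, 0, 0, 0]
  ]
}}

```text
t: 9.25
tool_pos: [0.5735, -0.3084, 0.0476]
orientation: [-0.433, -3.111, -0.0]
force: [-0.2, 0.4, 0.5]
opening: 0.0004
gripper_force: 0.0
```

Emit:
{"method": "carry_out", "body": {
  "rows": [
    [0, 0, 0, 0, 0, 0],
    [0, 0, 0, 0, 0, 0],
    [0, 0, 0, 0, 0, 0],
    [0, 0, 0, 0, 0, 0],
    [0, 0, 0, 0, 0, 0],
    [0, 0, 0, 0, 0, 0],
    [0, 0, 0, 0, 0, 0],
    [0, 0, 0, 0, 0, 0],
    [0, 0, 0, 0, 0, 0],
    [0, 0, 0, 0, 0, 0],
    [0, 0, 0, 0, 0, 0],
    [0, 0, 0, 0, 0, 0]
  ]
}}

```text
t: 10.75
tool_pos: [0.5735, -0.3085, 0.0477]
orientation: [-0.433, -3.112, 0.0]
force: [0.0, 0.5, -0.1]
opening: 0.0006
gripper_force: 0.0
```

Emit:
{"method": "carry_out", "body": {
  "rows": [
    [0, 0, -0.03, 0, 0, 0],
    [0, 0, -0.07, 0, 0, 0],
    [0, 0, -0.11, 0, 0, 0],
    [0, 0, -0.13, 0, 0, 0],
    [0.03, 0.01, -0.13, 0, 0, 0],
    [0.07, 0.024, -0.13, 0, 0, 0],
    [0.11, 0.038, -0.13, 0, 0, 0],
    [0.15, 0.051, -0.13, 0, 0, 0],
    [0.17, 0.058, -0.13, 0, 0, 0],
    [0.176, 0.06, -0.13, 0, 0, 0],
    [0.176, 0.06, -0.13, 0, 0, 0]
  ]
}}

```text
t: 12.12
tool_pos: [0.4208, -0.2028, 0.1775]
orientation: [0.433, 3.111, -0.0]
force: [0.1, 0.2, 0.0]
opening: 0.0002
gripper_force: 0.0
```

Run:
```python
from h import *
s=robot.read_state(); print(s["t"],s["tool_pos"],s["orientation"])
im=robot.read_camera("wrist"); cv2.imwrite("pics/w3.png",im[:,:,::-1])
for r in robot.outline_of("wrist","green_button_top"):
    print(round(r["conf"],2),np.round(r["pixel"]),[np.round(wrist(r["pixel"],z,s),3) for z in (.035,.045)])
    if r["conf"]>.5: b,a=blob(im,r["pixel"],"g",20); print(b,a,[np.round(wrist(b,z,s),4) for z in (.035,.045)])
# height of the button by agreement of the three cameras
for c,p in (("top",(320.1,230.6)),("scene",(152.9,210.2))): print(c,[np.round(back(c,p,z),4) for z in (.035,.045)])
```

```text
12.125 [ 0.42077833 -0.20277311  0.17750265] [ 4.33362980e-01  3.11136455e+00 -1.36201476e-04]
0.71 [256. 188.] [array([ 0.425, -0.202,  0.035]), array([ 0.422, -0.202,  0.045])]
[255.56581768 189.6187291 ] 520 [array([ 0.4268, -0.2039,  0.035 ]), array([ 0.4242, -0.2031,  0.045 ])]
top [array([ 0.4226, -0.2072,  0.035 ]), array([ 0.4218, -0.2053,  0.045 ])]
scene [array([ 0.4009, -0.1938,  0.035 ]), array([ 0.4139, -0.1985,  0.045 ])]
```

View pics/w3.png

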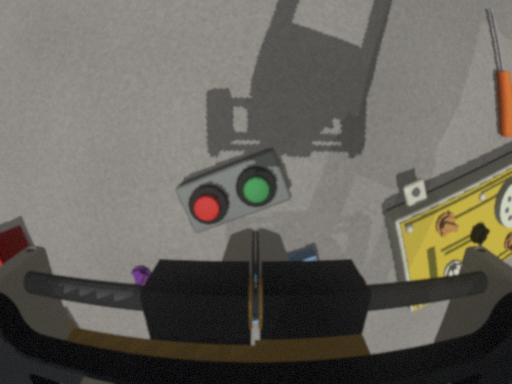

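The green button is at (256,188), under the tool and well clear of the red one at (208,208). Its top looks to be at z of about 0.045–0.05. I'll go down to 0.065, then feel for it.

Emit:
{"method": "carry_out", "body": {
  "rows": [
    [-0.002, 0, 0.03, 0, 0, 0],
    [-0.002, 0, 0.07, 0, 0, 0],
    [-0.002, 0, 0.1, 0, 0, 0],
    [-0.002, 0, 0.112, 0, 0, 0],
    [-0.002, 0, 0.112, 0, 0, 0]
  ]
}}

```text
t: 12.85
tool_pos: [0.4224, -0.2032, 0.0652]
orientation: [-0.433, -3.11, -0.001]
force: [-0.3, -0.7, 1.3]
opening: 0.0007
gripper_force: 0.0
```

Emit:
{"method": "carry_out", "body": {
  "rows": [
    [0, 0, 0.005, 0, 0, 0],
    [0, 0, 0.01, 0, 0, 0],
    [0, 0, 0.014, 0, 0, 0],
    [0, 0, 0.014, 0, 0, 0]
  ]
}}

```text
t: 13.35
tool_pos: [0.4227, -0.2033, 0.0518]
orientation: [0.433, 3.111, -0.0]
force: [0.4, -0.1, 2.2]
opening: 0.0003
gripper_force: 0.8
```

Emit:
{"method": "carry_out", "body": {
  "rows": [
    [0, 0, 0.002, 0, 0, 0],
    [0, 0, 0.003, 0, 0, 0],
    [0, 0, 0.003, 0, 0, 0]
  ]
}}

```text
t: 13.72
tool_pos: [0.4228, -0.2033, 0.0489]
orientation: [0.433, 3.111, -0.0]
force: [0.0, -0.5, 2.9]
opening: 0.0004
gripper_force: 1.6
```

Emit:
{"method": "carry_out", "body": {
  "rows": [
    [0, 0, 0.002, 0, 0, 0],
    [0, 0, 0.002, 0, 0, 0],
    [0, 0, 0.002, 0, 0, 0]
  ]
}}

```text
t: 14.1
tool_pos: [0.4227, -0.2033, 0.0468]
orientation: [0.433, 3.111, -0.0]
force: [0.7, 0.2, 4.4]
opening: 0.0003
gripper_force: 2.2
```

Emit:
{"method": "carry_out", "body": {
  "rows": [
    [0, 0, 0.001, 0, 0, 0],
    [0, 0, 0.002, 0, 0, 0],
    [0, 0, 0.002, 0, 0, 0]
  ]
}}

```text
t: 14.48
tool_pos: [0.4229, -0.2034, 0.046]
orientation: [0.433, 3.111, -0.0]
force: [-5.4, 3.9, 18.3]
opening: 0.0004
gripper_force: 9.1
```

The force jumped to 18 N, so the button is on its end stop and fully pressed. I'll draw clear.

Emit:
{"method": "carry_out", "body": {
  "rows": [
    [0, 0, -0.01, 0, 0, 0],
    [0, 0, -0.04, 0, 0, 0],
    [0, 0, -0.08, 0, 0, 0],
    [0, 0, -0.12, 0, 0, 0],
    [0, 0, -0.14, 0, 0, 0],
    [0, 0, -0.14, 0, 0, 0],
    [0, 0, -0.14, 0, 0, 0],
    [0, 0, -0.14, 0, 0, 0]
  ]
}}

```text
t: 15.48
tool_pos: [0.4216, -0.2026, 0.1828]
orientation: [-0.433, -3.109, -0.002]
force: [-0.3, -0.0, 0.2]
opening: 0.0007
gripper_force: 0.0
```

Run:
```python
from h import *
s=robot.read_state(); print(s["t"],s["tool_pos"],s["force"],np.abs(s["dq"]).max())
print(robot.close_job())
```

```text
15.475 [ 0.42163502 -0.2026396   0.18284374] [-0.33552501 -0.01976307  0.22429782] 0.007619224387248087
the job is handed in; nothing more can be done
None
```

I pointed at the fitted black holder and then the black spare for over two seconds each, pressed the green button to its stop, drew clear and handed the job in at 15.5 s; no verdict came back.

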